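# Put the clean grill fork and tongs away in the cart's tray

### The job

Put the clean grill fork and the locked tongs away: take each off its sloping rest and lay it flat in the tray compartment shaped for it, head in the wide end and handle in the narrow end, lowering it level and letting go only once it lies on the tray floor. Do not lay either down on the dirty cart top on the way, and leave the salt cellar, foil pan and bowl where they are. With both in place, push the tray fully home into its holder.

Things in the scene. Friction and masses are not known exactly. Their poses are not given: they have to be found in the camera images.
- holder: low black metal sleeve fixed on the cart top, 178 mm deep (x = -83 to 95 mm) x 272 wide (y) x 56 high, open at its front (-x) face; origin at its underside. It stands at any yaw within 0.15 rad. The tray slides into it along its +x axis.
- tray (a joint): how far the grey metal tray (black floor) is pulled out of the holder, m: 0 = fully home, 0.18 to 0.21 at the start; it slides straight along the holder's x axis with about 2.5 N of friction and stays where it is left
- tray_in (a point): middle of the tray floor, 16 mm above the cart top; axes as the holder's. Tray 180 mm (x) x 232 (y) outside, walls 5 mm thick, 22 high above the floor. Its two compartments run along y at x = +42 and -42 mm; each has a pair of 6 mm thick, 18 mm high cheeks at either end and is open over the middle 118 mm or more, where fingers have room
- tray_front (a point): middle of the upper edge of the tray's flat front panel, on its outer (robot side) face; panel 248 mm wide, from 12 to 48 mm above the cart top; push here. Axes as the holder's
- fork_bed (a point): on the tray floor in the far compartment (holder side): where the fork's origin belongs. Axes as the holder's. Head points to +y, handle to -y. Handle channel 28 mm wide (41 mm long, ends 96 mm from this point in -y), head bay 62 mm wide (55 mm long, ends 126 mm from this point in +y)
- tongs_bed (a point): on the tray floor in the near compartment (robot side): where the tongs' origin belongs. Axes as the holder's. Head points to -y, handle to +y. Handle channel 38 mm wide (43 mm long, ends 101 mm from this point in +y), head bay 48 mm wide (61 mm long, ends 121 mm from this point in -y)
- fork: stainless two-tined grill fork, rigid, 200 mm long, 160 g. Origin on its underside near the balance point; x towards the tines, z out of its upper face. Handle 20 mm wide (y) x 16 high (z), x = -85 to +45 mm; thinner shank; crossbar and tines 52 mm wide, x = 75 to 115. Starts on a rest, sloping up to its head by 0.56 rad (32 degrees). Grip across y near x = -5 mm
- fork_head (a point): the end of the fork's tines, 115 mm from its origin along x, 8 mm above the underside
- tongs: locked grill tongs, rigid, 190 mm long, 150 g. Origin on their underside near the balance point; x towards the head, z out of the upper face. Hinge end 30 mm wide (y), x = -85 to -63 mm; two parallel steel arms, together 28 wide and 16 high, to x = 60; green silicone jaws 40 wide, x = 60 to 105. Start on a rest, sloping up to the head by 0.56 rad. Grip across y near x = -5 mm
- tongs_head (a point): the end of the tongs' jaws, 105 mm from their origin along x, 8 mm above the underside
- rest_a: sloping wooden rest fixed on the cart top, carries the fork; origin at cart top level, 64 mm below the fork's origin, x uphill. A low cradle with toe plate holds the tool from tool x = -94 to -48 mm, a narrow upper cradle from +29 to +41 mm; between them the tool is free all round. Cradles are 46 mm wide; their sides rise 10 mm above the tool's underside
- rest_b: a second rest like rest_a, carries the tongs. Either rest may stand on the left or the right
- salt_cellar: glass salt cellar with a steel lid, 58 mm diameter, 70 mm high, loose on the holder's roof; origin at its underside
- foil_pan: aluminium foil pan, 120 x 180 x 40 mm, loose on the cart top; origin at the centre of its underside
- bowl: steel bowl, rim diameter 120 mm, 50 mm high, loose on the cart top; origin at its underside
Things that resemble listed ones, but are neither listed nor needed, are in the scene too. Leave any purple look-alike of the tongs alone.

How it is judged (in metres and radians):
On the way, in this order (a step that is already met when the one before it is completed fails the run):
1. one of the two tools is set down level on the floor of its own compartment while still held in the fingers (((x of fork in the frame of fork_bed between -0.009 and 0.009 m and y of fork in the frame of fork_bed between -0.02 and 0.02 m and z of fork in the frame of fork_bed between -0.004 and 0.004 m and angle between fork's own z axis and vertical below 0.08 rad and angle between the x axis of fork and the y axis of fork_bed, either way round below 0.12 rad and y of fork_head in the frame of fork_bed above 0.05 m and contact force between the fingers and fork above 1 N) or (x of tongs in the frame of tongs_bed between -0.009 and 0.009 m and y of tongs in the frame of tongs_bed between -0.02 and 0.02 m and z of tongs in the frame of tongs_bed between -0.004 and 0.004 m and angle between tongs's own z axis and vertical below 0.08 rad and angle between the x axis of tongs and the y axis of tongs_bed, either way round below 0.12 rad and y of tongs_head in the frame of tongs_bed below -0.05 m and contact force between the fingers and tongs above 1 N))), for 0.1 s.
2. the other tool is likewise set down level in its own compartment while still held, the first one lying in place (((x of fork in the frame of fork_bed between -0.009 and 0.009 m and y of fork in the frame of fork_bed between -0.02 and 0.02 m and z of fork in the frame of fork_bed between -0.004 and 0.004 m and angle between each of fork, tongs's own z axis and vertical below 0.08 rad and angle between the x axis of fork and the y axis of fork_bed, either way round below 0.12 rad and y of fork_head in the frame of fork_bed above 0.05 m and x of tongs in the frame of tongs_bed between -0.009 and 0.009 m and y of tongs in the frame of tongs_bed between -0.02 and 0.02 m and z of tongs in the frame of tongs_bed between -0.004 and 0.004 m and angle between the x axis of tongs and the y axis of tongs_bed, either way round below 0.12 rad and y of tongs_head in the frame of tongs_bed below -0.05 m and contact force between the fingers and fork above 1 N) or (x of fork in the frame of fork_bed between -0.009 and 0.009 m and y of fork in the frame of fork_bed between -0.02 and 0.02 m and z of fork in the frame of fork_bed between -0.004 and 0.004 m and angle between each of fork, tongs's own z axis and vertical below 0.08 rad and angle between the x axis of fork and the y axis of fork_bed, either way round below 0.12 rad and y of fork_head in the frame of fork_bed above 0.05 m and x of tongs in the frame of tongs_bed between -0.009 and 0.009 m and y of tongs in the frame of tongs_bed between -0.02 and 0.02 m and z of tongs in the frame of tongs_bed between -0.004 and 0.004 m and angle between the x axis of tongs and the y axis of tongs_bed, either way round below 0.12 rad and y of tongs_head in the frame of tongs_bed below -0.05 m and contact force between the fingers and tongs above 1 N))), for 0.1 s.
At the end, for the whole second after the job is handed in: Fork in the far compartment, head to the holder's +y; tongs in the near one, head to -y: origins within 9 mm across, 20 mm along, 4 mm in height of the bed points, within 0.08 rad of level and 0.12 rad lengthways; both at rest; tray within 6 mm of home (x of fork in the frame of fork_bed between -0.009 and 0.009 m and y of fork in the frame of fork_bed between -0.02 and 0.02 m and z of fork in the frame of fork_bed between -0.004 and 0.004 m and angle between each of fork, tongs's own z axis and vertical below 0.08 rad and angle between the x axis of fork and the y axis of fork_bed, either way round below 0.12 rad and y of fork_head in the frame of fork_bed above 0.05 m and x of tongs in the frame of tongs_bed between -0.009 and 0.009 m and y of tongs in the frame of tongs_bed between -0.02 and 0.02 m and z of tongs in the frame of tongs_bed between -0.004 and 0.004 m and angle between the x axis of tongs and the y axis of tongs_bed, either way round below 0.12 rad and y of tongs_head in the frame of tongs_bed below -0.05 m and linear speed of each of fork, tongs below 0.02 m/s and angular speed of each of fork, tongs below 0.2 rad/s and value of joint tray below 0.006 m); the robot touches nothing.
It fails at once if the fork (origin below 12 mm) is laid down on the cart top (height (world z) of fork below 0.012 m).
It fails at once if the tongs (origin below 12 mm) is laid down on the cart top (height (world z) of tongs below 0.012 m).
It fails at once if the glass salt cellar is moved more than 25 mm (distance of salt_cellar from where it was at the start of the episode above 0.025 m).
It fails at once if the foil pan is moved more than 25 mm (distance of foil_pan from where it was at the start of the episode above 0.025 m).
It fails at once if the steel bowl is moved more than 25 mm (distance of bowl from where it was at the start of the episode above 0.025 m).
It also fails if it takes over 72 s, if anything falls off the work surface, if the arm or the gripper's body presses on something with over 40 N, if the wrist force passes 120 N, or if a joint passes its speed limit or range.

### The arm

A 6-joint arm with a two-finger parallel gripper is mounted at the origin on the work surface. World frame = base frame: x ahead of the robot, y to its left, z up, the work surface at z = 0. Lengths are in mm, angles in rad, forces in N, time in s.
With the tool pointing down it reaches from about 350 to 775 mm from the base axis. Payload 7.3 kg.
Tool frame: the origin (TCP) lies between the finger pads; the fingertips stand 8 mm ahead of it and the grasp point (between the pads) lies 11 mm behind it; y points along the fingers, z is the direction in which the jaws open and shut, and the axes are right-handed (so a half turn about y gives the same grasp; the last joint's range is limited). The gripper opens to 92 mm and grips with 3 to 60 N. Pads are 19 mm wide; open, the fingers measure 130 mm over their backs; the gripper's body (75 mm by 190 mm) begins 47 mm behind the grasp point.
Start: joints at [-1.278, 0.342, 1.524, -0, 1.275, -0.146], TCP at [223.072, -475.272, 234.741] pointing down, gripper open.
Joint ranges: [-2.53, 2.53], [-0.77, 2.02], [0.04, 2.7], [-1, 4.14], [0.28, 2.66], [-3.11, 3.11]. Speed limits (rad/s): [2.57, 2.57, 3.14, 3.14, 3.14, 3.14].

### API

Orientations are given as [roll, pitch, yaw] about the fixed x, y, z axes, in that order (R = Rz(yaw) Ry(pitch) Rx(roll)).
In Python, from plant import bot, vision, job gives the robot as it stands. The module is installed in compiled form; this text tells all that it offers.
- The arm moves only by the tool arm_command, never from a script. Its argument "deltas" is a list of rows, each a list of 4 numbers: the shift along the tool's x, y, z in m, then the turn about the tool's y in degrees. In form: [[x, y, z, twist], ...]. A call has 1 to 5 rows; each row shifts and turns the commanded pose from where the row before left it, along the tool's axes as they then stand; what a row does not reach is not made up. A row lasts 1/10 s, in which the tool goes at most 50 mm and 8.59 degrees, less where a joint would pass 70% of its speed; a pose out of reach is approached as far as the arm can. A call is refused whole if a number of a shift passes 0.05 or a number of a turn 8.59, either way. A call with a gripper value outside its range is refused whole. "claw" is the closure in counts, from 0 (fully open) to 255 (shut), set as the call begins (left out, the last holds). The fingers move at their own pace and stop on an object; the grip force is fixed at half the most. Time passes only in rows, so rows that do not move let the fingers close. It gives the time, the measured TCP pose, the force and the opening at its end, in the units of the state.
- bot.get_obs(): the state, without advancing time (a new reading comes with each control period).
- vision.capture(name): name is "side" or "top"; returns a dict with "img" (384x512x3 uint8, red, green, blue), "camera_matrix" (3x3 intrinsics, pixels), "world_to_cam" (4x4, takes a point from world to camera coordinates). Camera axes: x right, y down, z forward; pixel columns grow to the right and rows downward; lengths in mm; the calibration is good to about 2 mm. A picture is of the moment at which its call begins. There is no depth.
- job.close_job(): hands the job in, once; it reports no verdict.
Trained networks look in a picture, given as the dict that the camera call returned (one of the last four; its "shot" number tells which), for a name from the list of things; names that differ only in an ending like _2 or _b are one class to them, and where a whole thing is asked for, a point or a joint stands for the part that bears it (a point fixed in the world has none). Each returns a list of dicts, best first, with "confidence" (0 to 1); they miss things now and then, are a little off and sometimes report something else, mostly with a low value. They report only what shows in the picture. A call takes as long as a camera call. They do not tell look-alikes from the thing itself.
- vision.find_in(picture, name): "xyz" ([x, y, z] in mm, in the coordinates of the camera as it stood for that picture, good to about 4 mm: the middle of the surface that is visible of it).
- vision.regions_of(picture, name): "mask" (384x512 bool, what is visible of it).
The state is a dict: "time": time; "joint_positions": joint angles; "dq": joint speeds; "tau": joint torques, N m; "tool_pos": TCP position; "tcp_rot": TCP orientation; "contact_force": force on the tool from outside, world axes, zero at the start; "moment": the same for the moment, N m; "grip_width": finger opening in mm.
Only numpy, scipy, OpenCV 4.12 (cv2) and the standard library are available. Lean on these libraries where they do the work, as an engineer would, in place of code of your own. Each camera call takes 0.05 s, during which the arm holds its last target. There are 200 camera calls.

## Working session

There is one attempt and no reset: what is moved stays moved. The work goes in short steps, Python scripts to look and compute and a tool call to move; the robot and the scene stay as the last step left them, time stands still between calls to the robot, and variables do not carry over. Pictures are saved under pics/ and viewed, about 8 in all and at most 12, crops included, and the job is handed in when it is done.

Besides the shell and the picture viewer there is one more tool, called after "Request:" as name(argument=value, ...) on one line, values as JSON. arm_command: Moves the arm, as the interface text tells. Its arguments: {"type":"object","properties":{"deltas":{"type":"array","items":{"type":"array","items":{"type":"number"}}},"claw":{"type":"number"}},"required":["deltas"]}

```bash
mkdir -p pics; cat > h.py <<'E'
import numpy as np, cv2
from plant import bot, vision, job
def w2c(p): return p["world_to_cam"]
def toworld(p,x): return (np.linalg.inv(p["world_to_cam"])@np.r_[x,1])[:3]
def ray(p,uv,z):
    T=np.linalg.inv(p["world_to_cam"]); d=T[:3,:3]@np.linalg.inv(p["camera_matrix"])@np.r_[uv,1]
    o=T[:3,3]; return o+d*(z-o[2])/d[2]
def proj(p,X):
    c=p["world_to_cam"]@np.r_[X,1]; u=p["camera_matrix"]@c[:3]; return u[:2]/u[2]
E
python3 - <<'E'
from h import *
np.set_printoptions(precision=1,suppress=True)
o=bot.get_obs(); print(o)
for n in ("top","side"):
    p=vision.capture(n); cv2.imwrite(f"pics/{n}0.png",cv2.resize(p["img"][:,:,::-1],(800,600),interpolation=cv2.INTER_CUBIC))
    print(n,np.linalg.inv(p["world_to_cam"])[:3], p["camera_matrix"][0])
    for k in ["fork","fork_head","tongs","tongs_head","rest_a","holder","tray","tray_in","tray_front","fork_bed","tongs_bed","salt_cellar","foil_pan","bowl"]:
        for d in vision.find_in(p,k)[:3]:
            w=toworld(p,d["xyz"]); print(k,round(d["confidence"],2),w,proj(p,w)*800/512)
E
```

```text
{'time': 0.0, 'joint_positions': array([-1.3,  0.3,  1.5,  0. ,  1.3, -0.1]), 'dq': array([ 0., -0.,  0.,  0., -0.,  0.]), 'tau': array([ -0. , -43.1, -24.4,   0.1,   0.1,  -0. ]), 'tool_pos': array([ 222.9, -474.9,  234. ]), 'tcp_rot': array([-1.6,  0. , -2.7]), 'contact_force': array([-0.2, -0. ,  0.1]), 'moment': array([ 0., -0., -0.]), 'grip_width': 91.5341912808617}
top [[  -0.    -1.     0.1  453. ]
 [  -1.     0.     0.    37.5]
 [  -0.    -0.1   -1.  1333.5]] [369.1   0.  257.8]
fork 0.89 [ 446.1 -347.    85. ] [595.3 351. ]
fork_head 0.92 [ 446.9 -347.5   84.2] [595.4 350.7]
tongs 0.71 [503.  337.   88.4] [277.2 330. ]
tongs 0.71 [309.6 192.5  17. ] [348.3 415.7]
tongs 0.6 [466.  505.6  16. ] [211.6 348.6]
tongs_head 0.81 [504.  341.6  87.4] [275.2 329.6]
tongs_head 0.64 [467.4 508.1  16.4] [210.4 348. ]
tongs_head 0.64 [307.2 192.5  18.4] [348.2 416.9]
rest_a 0.93 [ 423.6 -339.6    8. ] [582. 361.]
rest_a 0.65 [459.9 332.2   6.8] [287.7 350. ]
holder 0.89 [647.2   6.6  61.5] [427.9 263. ]
holder 0.73 [464.9 331.3   5.8] [288.2 347.8]
tray 0.73 [526.4  -1.1  15.5] [432.  318
[... 802 characters left out ...]
[302.9 211.9  13.8] [548.2 431.9]
tongs_head 0.58 [451.3 468.   13.6] [414.5 570.4]
rest_a 0.67 [472.9 349.9   4.6] [416.4 492.2]
rest_a 0.57 [ 425.6 -337.3    5.4] [499.9 240.6]
rest_a 0.34 [641.1  38.8  33.3] [358.  322.6]
holder 0.88 [643.2  39.8  33.5] [356.7 322.7]
tray 0.57 [525.3   3.6  14. ] [426.1 327. ]
tray_in 0.7 [522.7   1.2  16.5] [427.8 325.3]
tray_front 0.66 [524.5   2.7  12.4] [426.6 327.4]
fork_bed 0.79 [524.2   2.8  15.3] [426.8 326.2]
tongs_bed 0.76 [527.2   3.7  13.8] [425. 327.]
tongs_bed 0.45 [498.4 344.8  90.7] [397.7 443.9]
salt_cellar 0.94 [735.5  -9.5  97.4] [312.6 271.8]
foil_pan 0.64 [710.6 340.4   7.1] [256.2 457.5]
bowl 0.82 [ 694.3 -340.9   36.3] [380.8 216.3]
```

View pics/top0.png

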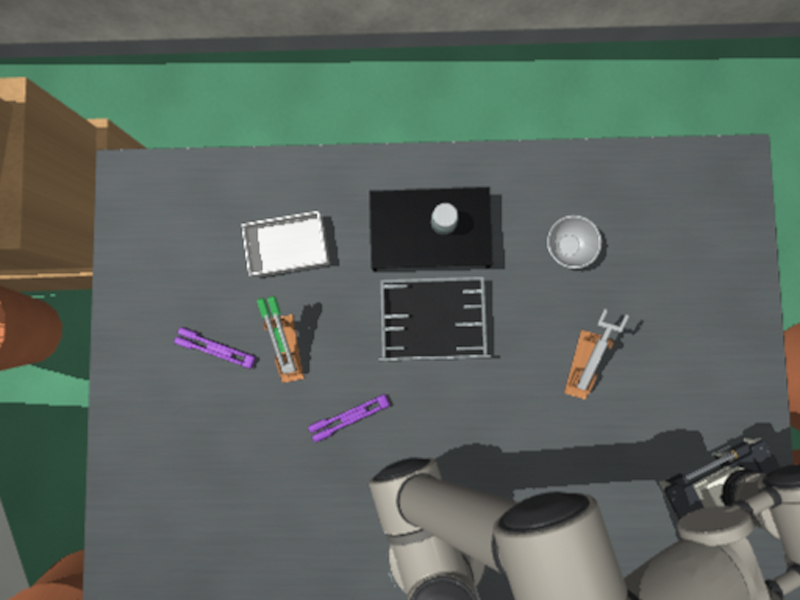

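View pics/side0.png

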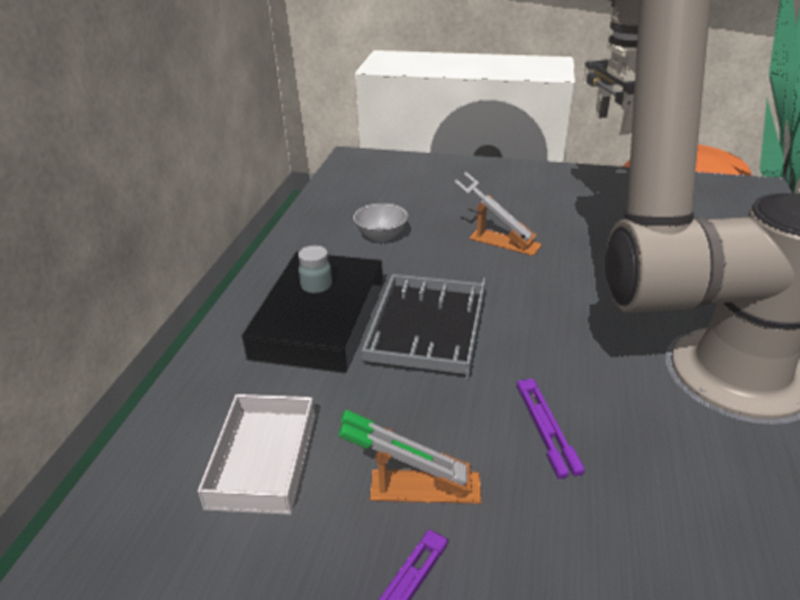

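Top view (800-px scale): the fork lies on the right rest, (578,390) to (620,315), head away from the robot. The tongs, green jaws, lie on the left rest, (290,378) to (268,300). The tray spans (380,278) to (492,360), with the holder behind it and the salt on its roof. The two purple look-alikes are at (215,348) and (348,416). The side view agrees. Next I fit silhouettes in both cameras.

```bash
cat > fit.py <<'E'
from h import *
from scipy.optimize import minimize
from scipy.spatial.transform import Rotation as Rn
B={"fork":[(-85,45,-10,10,0,16),(45,75,-5,5,3,13),(75,85,-26,26,4,12),(85,115,-26,-18,4,12),(85,115,18,26,4,12)],
"tongs":[(-85,-63,-15,15,0,16),(-63,60,-14,14,0,16),(60,105,-20,20,0,16)],
"holder":[(-83,95,-136,136,0,56)],
"tray":[(-90,90,-116,116,-3,0),(-90,-85,-116,116,0,22),(85,90,-116,116,0,22),(-90,90,-116,-111,0,22),(-90,90,111,116,0,22),(-92,-90,-124,124,-4,32)]}
def sil(p,kind,pos,R,S=4):
    m=np.zeros((384*S,512*S),np.uint8)
    for a,b,c,d,e,f in B[kind]:
        P=np.array([proj(p,R@np.array([x,y,z],float)+pos) for x in(a,b) for y in(c,d) for z in(e,f)])
        h=cv2.convexHull(((P+.5)*S).astype(np.float32))
        cv2.fillConvexPoly(m,np.round(h).astype(np.int32),1)
    return cv2.resize(m.astype(np.float32),(512,384),interpolation=cv2.INTER_AREA)
def fit(obs,kind,x0,z,slope,dil=0):
    "obs: list of (picture,mask); x0=(x,y,yaw)"
    def cost(v):
        R=Rn.from_euler("ZY",[v[2]/100,-slope]).as_matrix(); c=0
        for p,m in obs:
            s=sil(p,kind,np.array([v[0],v[1],z]),R); c+=1-np.minimum(s,m).sum()/np.maximum(s,m).sum()
        return c/len(obs)
    v0=np.array([x0[0],x0[1],x0[2]*100]); best=None
    for k in range(3):
        r=minimize(cost,v0,method="Nelder-Mead",options=dict(initial_simplex=v0+np.vstack([np.zeros(3),np.diag([12,12,15.])*(1-2*(k%2))]),xatol=.1,fatol=1e-4)); v0=r.x
    return np.r_[r.x[:2],r.x[2]/100],1-r.fun
def mask(p,kind,near,rad=60):
    best=None
    for d in vision.regions_of(p,kind):
        ys,xs=np.nonzero(d["mask"])
        if len(xs)==0: continue
        e=np.hypot(xs.mean()-near[0],ys.mean()-near[1])
        if e<rad and (best is None or d["confidence"]>best[0]): best=(d["confidence"],d["mask"],len(xs))
    return best
E
python3 - <<'E'
from fit import *
np.set_printoptions(precision=3,suppress=True)
G={"fork":((425,-340,-.4),64,.56,(440,-345,80)),"tongs":((470,335,.2),64,.56,(500,340,85)),"holder":((645,5,0),0,0,(645,5,40)),"tray":((527,0,0),16,0,(526,0,16))}
P={n:vision.capture(n) for n in("top","side")}
for k,(x0,z,sl,c) in G.items():
    M={}
    for n,p in P.items():
        b=mask(p,k,proj(p,np.array(c)))
        if b is None: print(k,n,"none");continue
        m=b[1].copy(); print(k,n,b[0],b[2])
        if k=="holder":
            s=mask(p,"salt_cellar",proj(p,np.array([735,-18,100.])))
            if s: m|=s[1]
            m=cv2.morphologyEx(m.astype(np.uint8),cv2.MORPH_CLOSE,np.ones((5,5)))
        if k=="tray": m=cv2.morphologyEx(m.astype(np.uint8),cv2.MORPH_CLOSE,np.ones((9,9)))
        M[n]=(p,m.astype(np.float32))
    for s in [list(M),["top"],["side"]]:
        if all(n in M for n in s): print(k,s,*fit([M[n] for n in s],k,x0,z,sl))
E
```

```text
fork top 0.73 322
fork side 0.78 373
fork ['top', 'side'] [ 439.343 -348.831   -0.292] 0.7757187485694885
fork ['top'] [ 439.987 -349.07    -0.295] 0.7504032850265503
fork ['side'] [ 438.848 -348.496   -0.282] 0.813440203666687
tongs top 0.95 527
tongs side 0.56 1276
tongs ['top', 'side'] [488.961 339.755   0.191] 0.871015340089798
tongs ['top'] [488.238 339.397   0.181] 0.8961411118507385
tongs ['side'] [487.661 339.172   0.226] 0.8561998009681702
holder top 0.43 3419
holder side 0.7 7986
holder ['top', 'side'] [573.479  16.533  -1.573] 0.5429558455944061
holder ['top'] [521.312   4.419   0.011] 0.7894850969314575
holder ['side'] [646.591  22.396  -1.494] 0.5489587187767029
tray top 0.58 3384
tray side 0.57 3813
tray ['top', 'side'] [529.336  -1.153   0.014] 0.9658127725124359
tray ['top'] [529.339  -0.973   0.014] 0.9748561382293701
tray ['side'] [528.073  -2.002   0.013] 0.9583247900009155
```

```bash
cat > go.py <<'E'
import sys
from h import *
from scipy.spatial.transform import Rotation as Rn
def go(x,y,z,yaw):
    o=bot.get_obs(); R=Rn.from_euler("xyz",o["tcp_rot"]); cy=o["tcp_rot"][2]
    tw=-np.degrees(yaw-cy); R2=Rn.from_euler("xyz",[-np.pi/2,0,yaw])
    d=np.array([x,y,z])-o["tool_pos"]
    print("t %.2f tcp %s rot %s F %s w %.1f j %s"%(o["time"],o["tool_pos"].round(1),o["tcp_rot"].round(3),o["contact_force"].round(1),o["grip_width"],o["joint_positions"].round(2)))
    print("twist %.1f (alt %.1f) ; shift before twist %s after twist %s"%(tw,tw+360 if tw<0 else tw-360,R.inv().apply(d).round(1),R2.inv().apply(d).round(1)))
if __name__=="__main__": go(*map(float,sys.argv[1:5]))
E
python3 go.py 431.3 -346.4 200 -3.43
```

```text
t 2.10 tcp [ 223.1 -475.3  234.7] rot [-1.571 -0.    -2.703] F [ 0.3  0.4 -0.4] w 91.5 j [-1.28  0.34  1.52 -0.    1.28 -0.15]
twist 41.7 (alt -318.3) ; shift before twist [-243.3   34.7  -28.2] after twist [-163.    34.7 -182.8]
```

Request:
arm_command(deltas=[[-0.04,0.005,-0.005,0],[-0.04,0.006,-0.005,0],[-0.04,0.006,-0.005,0],[-0.04,0.006,-0.005,0],[-0.04,0.006,-0.004,0]])

```text
time: 2.6
tool_pos: [395.1, -367.5, 205.6]
tcp_rot: [-1.57, 0.0, -2.703]
contact_force: [-0.2, -0.0, -0.0]
grip_width: 92.0
```

Request:
arm_command(deltas=[[-0.043,0.006,-0.004,0],[0,0,0,8.5],[0,0,0,8.5],[0,0,0,8.5],[0,0,0,8.5]])

```text
time: 3.1
tool_pos: [431.3, -346.5, 199.7]
tcp_rot: [-1.571, -0.0, 2.981]
contact_force: [-0.1, -0.0, -0.1]
grip_width: 92.0
```

Request:
arm_command(deltas=[[0,0,0,7.7],[0,0,0,0]])

```text
time: 3.3
tool_pos: [431.2, -346.7, 199.7]
tcp_rot: [-1.571, -0.0, 2.851]
contact_force: [-1.0, 0.3, 0.3]
grip_width: 91.6
```

```bash
python3 go.py 431.3 -346.4 70 -3.43
```

```text
t 3.30 tcp [ 431.2 -346.7  199.7] rot [-1.571 -0.     2.851] F [-1.   0.3  0.3] w 91.6 j [-0.82  0.42  1.5  -0.    1.22  1.05]
twist 359.9 (alt -0.1) ; shift before twist [ -0.  129.7  -0.3] after twist [ -0.  129.7  -0.3]
```

Request:
arm_command(deltas=[[0,0.035,0,0],[0,0.035,0,0],[0,0.03,0,0],[0,0.02,0,0],[0,0.01,0,0]])

```text
time: 3.8
tool_pos: [430.4, -346.0, 67.8]
tcp_rot: [-1.572, -0.003, 2.856]
contact_force: [-0.9, 1.3, 0.1]
grip_width: 91.9
```

Request:
arm_command(deltas=[[0,0,0,0],[0,0,0,0],[0,0,0,0],[0,0,0,0],[0,0,0,0]], claw=255)

```text
time: 4.3
tool_pos: [431.5, -347.0, 70.5]
tcp_rot: [-1.57, 0.001, 2.853]
contact_force: [0.3, -0.3, 0.2]
grip_width: 56.2
```

Request:
arm_command(deltas=[[0,0,0,0],[0,0,0,0],[0,0,0,0],[0,0,0,0]])

```text
time: 4.7
tool_pos: [431.1, -346.7, 69.7]
tcp_rot: [-1.571, 0.0, 2.853]
contact_force: [0.1, 0.8, 0.1]
grip_width: 24.4
```

```bash
python3 - <<'E'
from h import *
p=vision.capture("side"); u=proj(p,np.array([432,-346,70.])).astype(int); print(u)
c=p["img"][max(u[1]-75,0):u[1]+75,u[0]-100:u[0]+100,::-1]
cv2.imwrite("pics/g1.png",cv2.resize(c,None,fx=4,fy=4,interpolation=cv2.INTER_CUBIC)); print(bot.get_obs()["grip_width"])
E
```

```text
[319 135]
20.814022046651203
```

View pics/g1.png

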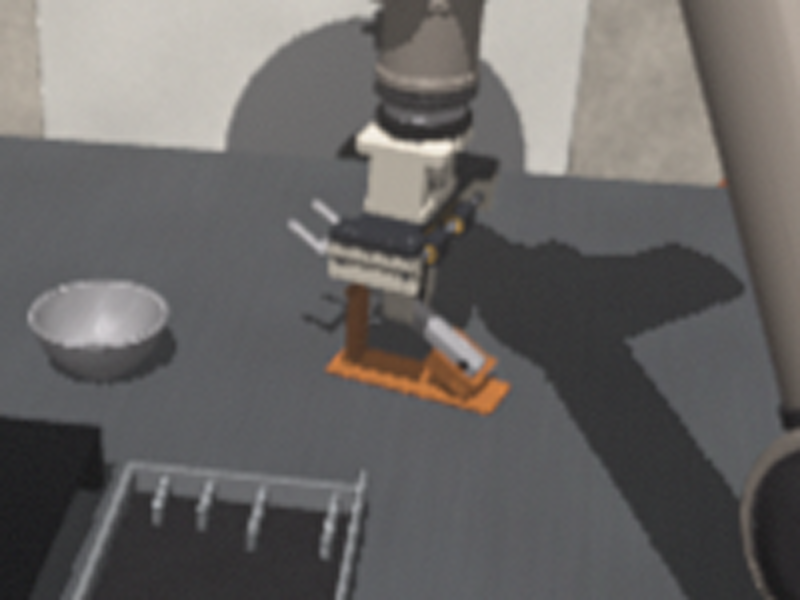

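The side crop shows the fingers closed on the fork handle between the two cradles, around (400,310) in the crop, with the fork still in its rest. Now lifting.

Request:
arm_command(deltas=[[0,0,0,0],[0,0,0,0],[0,0,0,0],[0,-0.01,0,0],[0,-0.02,0,0]])

```text
time: 5.25
tool_pos: [430.2, -345.5, 98.8]
tcp_rot: [-1.573, -0.004, 2.853]
contact_force: [0.3, -0.8, -1.7]
grip_width: 20.0
```

Request:
arm_command(deltas=[[0,-0.02,0,0],[0,-0.025,0,0],[0,-0.025,0,0],[0,-0.02,0,0],[0,0,0,0]])

```text
time: 5.75
tool_pos: [432.1, -347.5, 192.9]
tcp_rot: [-1.568, 0.005, 2.853]
contact_force: [0.2, 0.2, -2.2]
grip_width: 19.5
```

Request:
arm_command(deltas=[[0,0,0,-8],[0,0,0,-8],[0,0,0,-8],[0,0,0,-8],[0,0,0,-8]])

```text
time: 6.25
tool_pos: [430.6, -346.0, 188.3]
tcp_rot: [-1.573, -0.001, -2.727]
contact_force: [0.3, 0.9, -3.2]
grip_width: 19.6
```

Request:
arm_command(deltas=[[0,0,0,-8],[0,0,0,-8],[0,0,0,-8],[0,0,0,-8],[0,0,0,-8]])

```text
time: 6.75
tool_pos: [430.6, -346.0, 188.3]
tcp_rot: [-1.573, 0.001, -2.029]
contact_force: [0.0, 0.2, -3.0]
grip_width: 19.3
```

Request:
arm_command(deltas=[[0,0,0,-8],[0,0,0,-8],[0,0,0,-8],[0,0,0,-3.4],[0,0,0,0]])

```text
time: 7.25
tool_pos: [430.7, -346.1, 188.5]
tcp_rot: [-1.572, 0.002, -1.556]
contact_force: [0.3, -0.2, -2.5]
grip_width: 19.9
```

```bash
python3 go.py 571.5 -20.5 150 -1.556
```

```text
t 7.25 tcp [ 430.7 -346.1  188.5] rot [-1.572  0.002 -1.556] F [ 0.3 -0.2 -2.5] w 19.9 j [-0.82  0.43  1.52  0.    1.19 -0.83]
twist 0.0 (alt -360.0) ; shift before twist [-323.4   38.8  145.8] after twist [-323.5   38.5  145.6]
```

Request:
arm_command(deltas=[[-0.04,0,0.018,0],[-0.04,0,0.018,0],[-0.04,0,0.018,0],[-0.04,0,0.018,0],[-0.04,0,0.018,0]])

```text
time: 7.75
tool_pos: [518.2, -143.6, 189.1]
tcp_rot: [-1.572, 0.0, -1.559]
contact_force: [1.5, -0.4, -2.1]
grip_width: 19.7
```

Request:
arm_command(deltas=[[-0.04,0.01,0.018,0],[-0.04,0.01,0.018,0],[-0.0435,0.018,0.02,0],[0,0,0,0],[0,0,0,0]])

```text
time: 8.25
tool_pos: [571.4, -20.8, 150.8]
tcp_rot: [-1.573, 0.0, -1.555]
contact_force: [-0.5, -0.5, -3.2]
grip_width: 19.8
```

```bash
python3 - <<'E'
from fit import *
from go import go
np.set_printoptions(precision=3,suppress=True)
go(571.5,-20.5,60,-1.556)
P={n:vision.capture(n) for n in("top","side")}
t=bot.get_obs()["tool_pos"]; obs=[]
for n,p in P.items():
    u=proj(p,t).astype(int)
    cv2.imwrite(f"pics/h1{n}.png",cv2.resize(p["img"][max(u[1]-100,0):u[1]+100,u[0]-125:u[0]+125,::-1],None,fx=3,fy=3,interpolation=cv2.INTER_CUBIC))
    for k in("fork","fork_head"):
        for d in vision.find_in(p,k)[:2]: print(n,k,d["confidence"],toworld(p,d["xyz"]))
    b=mask(p,"tray",proj(p,np.array([529,0,16.])))
    if b: print("tray",b[0],b[2])
E
```

```text
t 8.25 tcp [571.4 -20.8 150.8] rot [-1.573  0.    -1.555] F [-0.5 -0.5 -3.2] w 19.8 j [-0.17  0.5   1.51 -0.    1.13 -0.19]
twist 0.1 (alt -359.9) ; shift before twist [-0.3 90.8  0.3] after twist [-0.3 90.8  0.1]
top fork 0.47 [574.867  60.401 200.609]
top fork 0.25 [526.336  81.851  19.293]
top fork_head 0.6 [576.406  60.159 201.339]
tray 0.74 899
side fork 0.54 [566.77   52.201 196.036]
side fork_head 0.59 [567.316  54.444 194.597]
side fork_head 0.31 [522.486   4.995  15.062]
tray 0.84 3841
```

View pics/h1side.png

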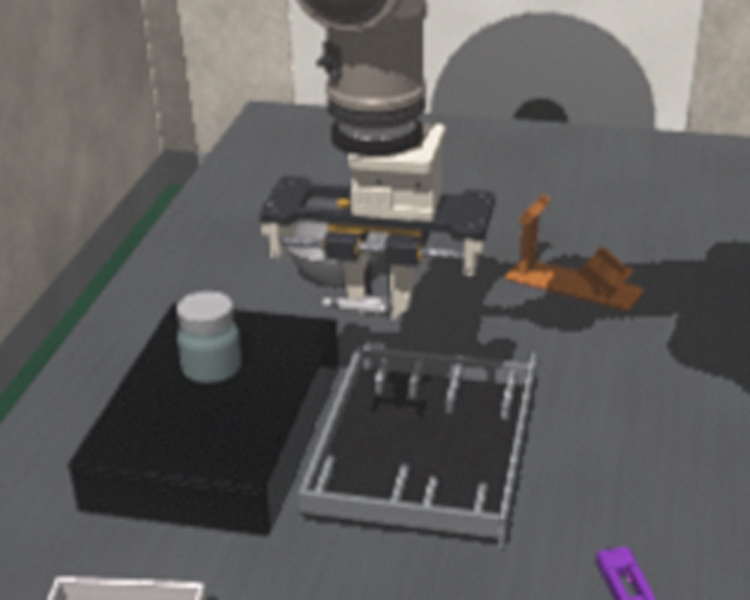

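The side crop shows the fork held with its crossbar near (350,300), above the far compartment. The tray is empty and the salt, at (208,335), is untouched. Now lowering until the handle end meets the floor, then pressing to pivot the fork level.

Request:
arm_command(deltas=[[0,0.025,0,0],[0,0.025,0,0],[0,0.02,0,0],[0,0.005,0,0],[0,0,0,0]])

```text
time: 9.15
tool_pos: [571.7, -22.3, 76.8]
tcp_rot: [-1.572, 0.0, -1.557]
contact_force: [0.4, 0.5, -1.6]
grip_width: 20.0
```

Request:
arm_command(deltas=[[0,0.004,0,0],[0,0.004,0,0],[0,0.004,0,0],[0,0,0,0]])

```text
time: 9.55
tool_pos: [572.5, -22.0, 65.5]
tcp_rot: [-1.569, -0.0, -1.556]
contact_force: [0.2, 0.3, 1.4]
grip_width: 19.8
```

Request:
arm_command(deltas=[[0,0.004,0,0],[0,0.004,0,0],[0,0,0,0]])

```text
time: 9.85
tool_pos: [572.0, -22.0, 56.7]
tcp_rot: [-1.571, -0.0, -1.556]
contact_force: [0.3, 1.1, 0.3]
grip_width: 19.7
```

```bash
python3 - <<'E'
from h import *
from go import go
go(571.5,-20.5,26,-1.556)
p=vision.capture("side"); u=proj(p,np.array([560,0,40.])).astype(int)
cv2.imwrite("pics/p1.png",cv2.resize(p["img"][u[1]-75:u[1]+75,u[0]-100:u[0]+100,::-1],None,fx=4,fy=4,interpolation=cv2.INTER_CUBIC))
E
```

```text
t 9.85 tcp [572.  -22.   56.7] rot [-1.571 -0.    -1.556] F [0.3 1.1 0.3] w 19.7 j [-0.17  0.62  1.6  -0.    0.92 -0.19]
twist 0.0 (alt -360.0) ; shift before twist [-1.5 30.7 -0.5] after twist [-1.5 30.7 -0.5]
```

View pics/p1.png

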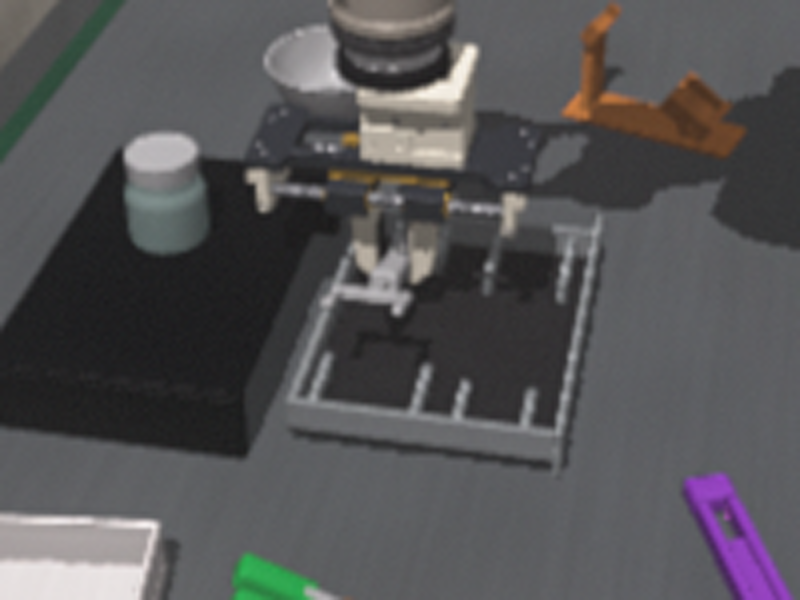

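The fork pivots with only 2–3 N of push. Its crossbar at (370,295) is coming down towards the head bay between the cheeks at (320,375) and (425,385). Continuing.

Request:
arm_command(deltas=[[-0.001,0.005,0,0],[0,0.005,0,0],[0,0.005,0,0],[0,0.005,0,0],[0,0.003,0,0]])

```text
time: 10.4
tool_pos: [571.5, -21.1, 33.2]
tcp_rot: [-1.572, 0.0, -1.556]
contact_force: [0.1, 1.5, 1.2]
grip_width: 19.7
```

Request:
arm_command(deltas=[[0,0.003,0,0],[0,0.002,0,0],[0,0.002,0,0],[0,0,0,0],[0,0,0,0]])

```text
time: 10.9
tool_pos: [571.8, -21.2, 27.0]
tcp_rot: [-1.571, -0.0, -1.556]
contact_force: [0.1, 1.0, -0.3]
grip_width: 19.8
```

```bash
python3 - <<'E'
from h import *
from go import go
go(571.5,-20.5,25,-1.556)
for n in("side",):
    p=vision.capture(n); u=proj(p,np.array([560,10,40.])).astype(int)
    cv2.imwrite("pics/p2.png",cv2.resize(p["img"][u[1]-60:u[1]+60,u[0]-80:u[0]+80,::-1],None,fx=5,fy=5,interpolation=cv2.INTER_CUBIC))
    for k in("fork","fork_head"):
        for d in vision.find_in(p,k)[:2]: print(n,k,d["confidence"],toworld(p,d["xyz"]))
E
```

```text
t 10.90 tcp [571.8 -21.2  27. ] rot [-1.571 -0.    -1.556] F [ 0.1  1.  -0.3] w 19.8 j [-0.17  0.66  1.62 -0.    0.85 -0.19]
twist -0.0 (alt 360.0) ; shift before twist [-0.7  2.  -0.3] after twist [-0.7  2.  -0.3]
side fork_head 0.84 [566.14555087  29.75002808  28.04476502]
```

View pics/p2.png

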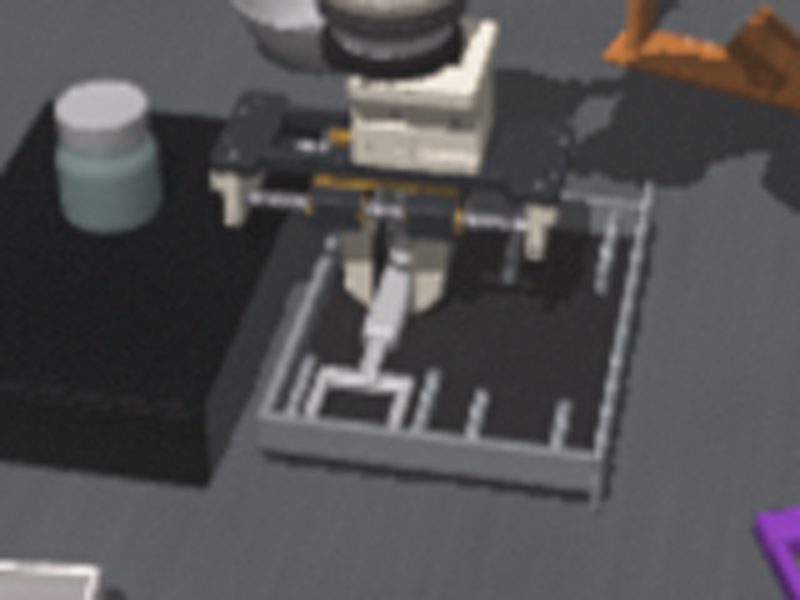

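The tines at (313,400) and (400,415) lie between the head-bay cheeks at (300,385) and (427,400), almost flat. I press gently until the force rises.

Request:
arm_command(deltas=[[0,0.001,0,0],[0,0.001,0,0],[0,0,0,0]])

```text
time: 11.35
tool_pos: [572.5, -21.1, 26.1]
tcp_rot: [-1.569, -0.0, -1.556]
contact_force: [-1.3, 1.6, 7.3]
grip_width: 20.1
```

Request:
arm_command(deltas=[[0,0.001,0,0],[0,0.001,0,0],[0,0,0,0]])

```text
time: 11.65
tool_pos: [574.1, -21.1, 26.0]
tcp_rot: [-1.565, -0.001, -1.556]
contact_force: [-1.5, 2.7, 17.4]
grip_width: 19.5
```

Request:
arm_command(deltas=[[0,-0.002,0,0],[0,0,0,0],[0,0,0,0]])

```text
time: 11.95
tool_pos: [572.8, -21.3, 26.0]
tcp_rot: [-1.569, -0.001, -1.556]
contact_force: [-0.8, 0.2, 8.3]
grip_width: 19.7
```

```bash
python3 go.py 571.5 -20.5 26 -1.556; python3 - <<'E'
from fit import *
P={n:vision.capture(n) for n in("top","side")}
for n,p in P.items():
    for k in("fork_head","fork"):
        for d in vision.find_in(p,k)[:2]: print(n,k,d["confidence"],toworld(p,d["xyz"]).round(1))
p=P["top"]; print(proj(p,np.array([529,0,30.])))
M=[]
b=mask(P["side"],"tray",proj(P["side"],np.array([529,0,16.])))
if b: 
    m=cv2.morphologyEx(b[1].astype(np.uint8),cv2.MORPH_CLOSE,np.ones((9,9))).astype(np.float32)
    print(b[0],b[2],fit([(P["side"],m)],"tray",(529,0,.014),16,0))
E
```

```text
t 11.95 tcp [572.8 -21.3  26. ] rot [-1.569e+00 -1.000e-03 -1.556e+00] F [-0.8  0.2  8.3] w 19.7 j [-0.17  0.67  1.62 -0.    0.85 -0.19]
twist 0.0 (alt -360.0) ; shift before twist [-0.8  0.  -1.3] after twist [-0.8  0.  -1.3]
top fork 0.51 [567.9  67.9  26.8]
side fork_head 0.69 [568.1  30.7  23. ]
side fork_head 0.19 [506.7  27.7  12.7]
side fork 0.84 [571.5  32.5  29.4]
[276.26311577 202.77064299]
0.77 3043 (array([5.29691747e+02, 6.02619351e-01, 2.32470652e-02]), np.float64(0.8411111831665039))
```

Request:
arm_command(deltas=[[0,-0.001,0,0],[0,0,0,0],[0,0,0,0],[0,0,0,0]], claw=161)

```text
time: 12.7
tool_pos: [571.7, -21.1, 25.7]
tcp_rot: [-1.572, 0.0, -1.556]
contact_force: [0.1, -0.1, 0.6]
grip_width: 33.3
```

Request:
arm_command(deltas=[[0,-0.005,0,0],[0,-0.015,0,0],[0,-0.03,0,0],[0,-0.04,0,0],[0,-0.04,0,0]])

```text
time: 13.2
tool_pos: [571.5, -21.0, 157.4]
tcp_rot: [-1.572, 0.0, -1.556]
contact_force: [-0.0, -0.4, -0.5]
grip_width: 33.6
```

```bash
python3 go.py 480.7 338.2 200 0.19
```

```text
t 13.20 tcp [571.5 -21.  157.4] rot [-1.572  0.    -1.556] F [-0.  -0.4 -0.5] w 33.6 j [-0.17  0.5   1.5  -0.    1.14 -0.19]
twist -100.0 (alt 260.0) ; shift before twist [-360.5  -42.4  -85.6] after twist [-21.3 -42.6 369.9]
```

Request:
arm_command(deltas=[[-0.04,-0.01,-0.009,0],[-0.04,-0.01,-0.009,0],[-0.04,-0.01,-0.009,0],[-0.04,-0.012,-0.009,0],[-0.04,0,-0.01,0]], claw=0)

```text
time: 13.7
tool_pos: [523.3, 179.9, 200.2]
tcp_rot: [-1.567, 0.001, -1.556]
contact_force: [0.6, 0.8, 0.4]
grip_width: 69.6
```

Request:
arm_command(deltas=[[-0.04,0,-0.01,0],[-0.04,0,-0.01,0],[-0.04,0,-0.01,0],[-0.04,0,-0.01,0],[0,0,0,-8]])

```text
time: 14.2
tool_pos: [478.7, 342.1, 198.3]
tcp_rot: [-1.571, 0.002, -1.411]
contact_force: [1.1, -0.5, 0.5]
grip_width: 91.7
```

Request:
arm_command(deltas=[[0,0,0,-8.5],[0,0,0,-8.5],[0,0,0,-8.5],[0,0,0,-8.5],[0,0,0,-8.5]])

```text
time: 14.7
tool_pos: [480.5, 337.6, 198.3]
tcp_rot: [-1.571, -0.0, -0.669]
contact_force: [-0.3, -0.4, 0.1]
grip_width: 91.6
```

Request:
arm_command(deltas=[[0,0,0,-8.5],[0,0,0,-8.5],[0,0,0,-8.5],[0,0,0,-8.5],[0,0,0,-8.5]])

```text
time: 15.2
tool_pos: [480.5, 337.5, 198.3]
tcp_rot: [-1.571, 0.0, 0.073]
contact_force: [-0.3, 0.5, 0.1]
grip_width: 91.7
```

Request:
arm_command(deltas=[[0,0,0,-7],[0,0,0,0]])

```text
time: 15.4
tool_pos: [480.6, 337.6, 198.3]
tcp_rot: [-1.571, 0.0, 0.19]
contact_force: [-0.1, -0.9, -0.6]
grip_width: 92.1
```

```bash
python3 go.py 480.7 338.2 70 0.19;  python3 - <<'E'
from fit import *
p=vision.capture("side")
for k in("tongs","tongs_head"):
    for d in vision.find_in(p,k)[:3]: print(k,d["confidence"],toworld(p,d["xyz"]).round(1))
p=vision.capture("top"); u=proj(p,np.array([529,30,30.])).astype(int)
cv2.imwrite("pics/t3.png",cv2.resize(p["img"][u[1]-60:u[1]+60,u[0]-110:u[0]+50,::-1],None,fx=5,fy=5,interpolation=cv2.INTER_CUBIC))
b=mask(p,"fork",proj(p,np.array([571,20,20.])))
if b: print("fork",b[0],fit([(p,b[1].astype(np.float32))],"fork",(571,-15,1.58),16,0))
b=mask(p,"tray",proj(p,np.array([529,0,16.])))
if b: print("tray",b[0],fit([(p,cv2.morphologyEx(b[1].astype(np.uint8),cv2.MORPH_CLOSE,np.ones((9,9))).astype(np.float32))],"tray",(529,0,.014),16,0))
E
```

```text
t 15.40 tcp [480.6 337.6 198.3] rot [-1.571  0.     0.19 ] F [-0.1 -0.9 -0.6] w 92.1 j [ 0.48  0.49  1.4  -0.    1.25 -1.28]
twist 0.0 (alt -360.0) ; shift before twist [  0.2 128.3   0.6] after twist [  0.2 128.3   0.6]
tongs 0.95 [502.  344.5  86.6]
tongs 0.86 [300.7 212.5  11.9]
tongs 0.64 [453.4 465.5  17.4]
tongs_head 0.86 [452.1 466.7  11.6]
tongs_head 0.69 [498.9 347.   88.8]
tongs_head 0.64 [303.1 212.6  15.4]
fork 0.68 (array([574.22480331, -15.39815096,   1.60097909]), np.float64(0.785589337348938))
tray 0.93 (array([ 5.32182920e+02, -2.16763446e-01,  5.50340508e-03]), np.float64(0.9763708710670471))
```

View pics/t3.png

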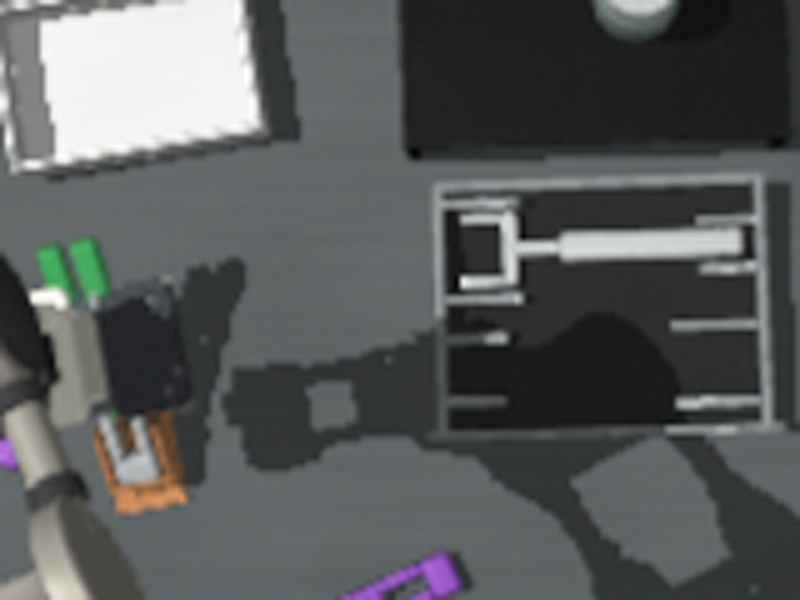

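The top crop shows the fork flat in the far compartment, with its handle at (740,242) between the cheeks at rows 220 and 267 and its head in the wide bay. The gripper is over the tongs. Now the tongs.

Request:
arm_command(deltas=[[0,0.035,0,0],[0,0.035,0,0],[0,0.03,0,0],[0,0.02,0,0],[0,0.008,0.0005,0]])

```text
time: 16.2
tool_pos: [479.5, 337.5, 67.9]
tcp_rot: [-1.572, 0.004, 0.188]
contact_force: [0.7, -0.3, -0.0]
grip_width: 91.9
```

Request:
arm_command(deltas=[[0,0,0,0],[0,0,0,0],[0,0,0,0],[0,0,0,0],[0,0,0,0]], claw=255)

```text
time: 16.7
tool_pos: [480.9, 338.3, 70.8]
tcp_rot: [-1.571, -0.001, 0.189]
contact_force: [0.2, -0.7, 0.1]
grip_width: 56.3
```

Request:
arm_command(deltas=[[0,0,0,0],[0,0,0,0],[0,0,0,0],[0,0,0,0],[0,0,0,0]])

```text
time: 17.2
tool_pos: [480.6, 338.1, 70.1]
tcp_rot: [-1.571, 0.0, 0.189]
contact_force: [-0.6, 0.2, -0.1]
grip_width: 27.5
```

Request:
arm_command(deltas=[[0,0,0,0],[0,0,0,0],[0,-0.005,0,0],[0,-0.015,0,0],[0,-0.02,0,0]])

```text
time: 17.7
tool_pos: [479.8, 337.7, 109.6]
tcp_rot: [-1.572, 0.003, 0.189]
contact_force: [1.3, 0.6, -1.7]
grip_width: 27.8
```

Request:
arm_command(deltas=[[0,-0.02,0,0],[0,-0.025,0,0],[0,-0.025,0,0],[0,-0.02,0,0],[0,0,0,0]])

```text
time: 18.2
tool_pos: [481.8, 338.8, 203.2]
tcp_rot: [-1.569, -0.006, 0.189]
contact_force: [0.5, -0.2, -1.3]
grip_width: 27.5
```

```bash
python3 go.py 487.5 13.5 150 -1.556
```

```text
t 18.20 tcp [481.8 338.8 203.2] rot [-1.569 -0.006  0.189] F [ 0.5 -0.2 -1.3] w 27.5 j [ 0.48  0.48  1.4  -0.    1.26 -1.28]
twist 100.0 (alt -260.0) ; shift before twist [ -55.9   52.4 -320.6] after twist [325.3  53.2   0.9]
```

Request:
arm_command(deltas=[[0,0,0,8],[0,0,0,8],[0,0,0,8],[0,0,0,8],[0,0,0,8]])

```text
time: 18.7
tool_pos: [479.9, 337.8, 198.4]
tcp_rot: [-1.573, 0.001, -0.515]
contact_force: [0.5, 0.3, -1.5]
grip_width: 27.7
```

Request:
arm_command(deltas=[[0,0,0,8],[0,0,0,8],[0,0,0,8],[0,0,0,8],[0,0,0,8]])

```text
time: 19.2
tool_pos: [480.0, 337.8, 198.5]
tcp_rot: [-1.573, -0.0, -1.213]
contact_force: [0.1, 0.4, -1.7]
grip_width: 28.1
```

Request:
arm_command(deltas=[[0,0,0,8],[0,0,0,8],[0,0,0,4],[0.03,0,0,0],[0.04,0,0,0]])

```text
time: 19.7
tool_pos: [480.7, 268.3, 198.3]
tcp_rot: [-1.573, -0.001, -1.553]
contact_force: [1.0, -0.2, -1.0]
grip_width: 27.8
```

Request:
arm_command(deltas=[[0.04,0,0,0],[0.04,0,0,0],[0.04,0,0,0],[0.04,0,0,0],[0.04,0.01,0,0]])

```text
time: 20.2
tool_pos: [484.5, 66.6, 189.9]
tcp_rot: [-1.57, -0.0, -1.556]
contact_force: [1.0, 0.1, -1.3]
grip_width: 27.4
```

Request:
arm_command(deltas=[[0.035,0.02,0,0],[0.02,0.02,0,0],[0,0,0,0],[0,0,0,0]])

```text
time: 20.6
tool_pos: [484.8, 13.2, 149.3]
tcp_rot: [-1.573, 0.001, -1.557]
contact_force: [0.6, 0.7, -1.4]
grip_width: 27.7
```

```bash
python3 - <<'E'
from h import *
from go import go
go(487.5,13.5,75,-1.556)
p=vision.capture("side"); u=proj(p,np.array([510,10,80.])).astype(int)
cv2.imwrite("pics/t4.png",cv2.resize(p["img"][u[1]-75:u[1]+75,u[0]-100:u[0]+100,::-1],None,fx=4,fy=4,interpolation=cv2.INTER_CUBIC))
E
```

```text
t 20.60 tcp [484.8  13.2 149.3] rot [-1.573e+00  1.000e-03 -1.557e+00] F [ 0.6  0.7 -1.4] w 27.7 j [-0.13  0.36  1.75  0.    1.03 -0.14]
twist -0.1 (alt 359.9) ; shift before twist [-0.2 74.3  2.9] after twist [-0.3 74.3  2.7]
```

View pics/t4.png

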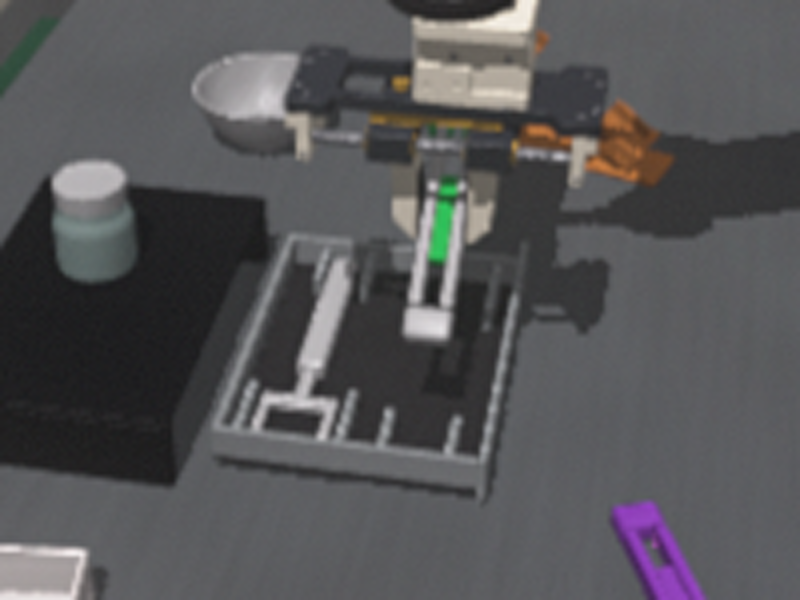

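The tongs are held over the near compartment, with the hinge end (428,322) low and pointing to +y. The fork lies in the far compartment. Lowering.

Request:
arm_command(deltas=[[0,0.025,0.0025,0],[0,0.025,0,0],[0,0.02,0,0],[0,0.005,0,0],[0,0,0,0]])

```text
time: 21.15
tool_pos: [487.9, 14.1, 75.2]
tcp_rot: [-1.571, 0.0, -1.555]
contact_force: [0.1, -0.2, -1.1]
grip_width: 27.6
```

Request:
arm_command(deltas=[[0,0.004,0,0],[0,0.004,0,0],[0,0.004,0,0],[0,0.004,0,0],[0,0,0,0]])

```text
time: 21.65
tool_pos: [488.3, 13.0, 59.1]
tcp_rot: [-1.57, -0.0, -1.557]
contact_force: [0.8, -1.1, 1.3]
grip_width: 27.6
```

Request:
arm_command(deltas=[[0,0.004,0,0],[0,0.004,0,0],[0,0.003,0,0],[0,0,0,0]])

```text
time: 22.05
tool_pos: [487.5, 13.3, 47.5]
tcp_rot: [-1.572, 0.0, -1.556]
contact_force: [0.9, -1.2, 1.3]
grip_width: 27.7
```

```bash
python3 - <<'E'
from h import *
from go import go
go(487.5,13.5,26,-1.556)
p=vision.capture("side"); u=proj(p,np.array([510,10,60.])).astype(int)
cv2.imwrite("pics/t5.png",cv2.resize(p["img"][u[1]-60:u[1]+60,u[0]-80:u[0]+80,::-1],None,fx=5,fy=5,interpolation=cv2.INTER_CUBIC))
E
```

```text
t 22.05 tcp [487.5  13.3  47.5] rot [-1.572  0.    -1.556] F [ 0.9 -1.2  1.3] w 27.7 j [-0.13  0.52  1.85  0.    0.77 -0.14]
twist -0.0 (alt 360.0) ; shift before twist [-0.2 21.5  0. ] after twist [-0.2 21.5 -0. ]
```

View pics/t5.png

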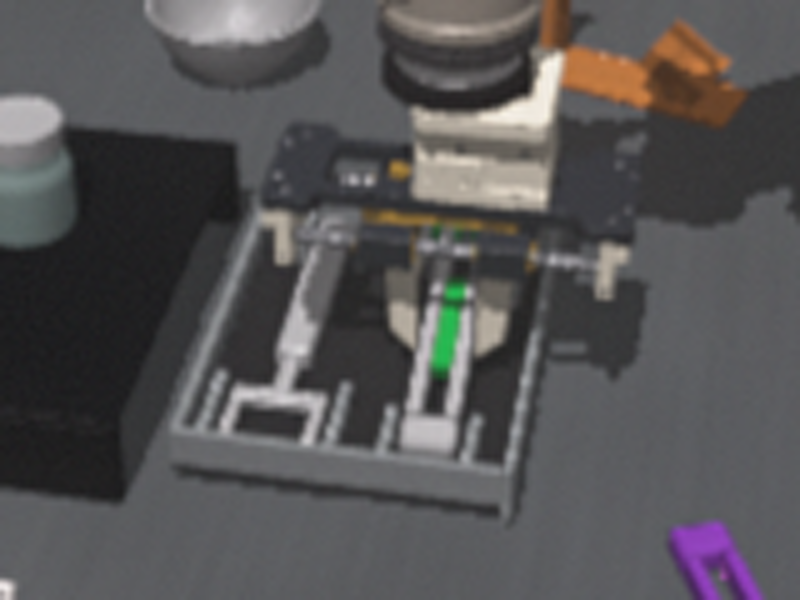

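The hinge end (428,433) sits between its cheeks at (390,428) and (473,440) and the tongs are pivoting. Continuing down.

Request:
arm_command(deltas=[[0,0.004,0,0],[0,0.004,0,0],[0,0.004,0,0],[0,0.003,0,0],[0,0.002,0,0]])

```text
time: 22.6
tool_pos: [487.6, 13.2, 30.7]
tcp_rot: [-1.571, 0.0, -1.556]
contact_force: [-0.0, -0.7, 1.3]
grip_width: 28.0
```

Request:
arm_command(deltas=[[0,0.002,0,0],[0,0.001,0,0],[0,0.001,0,0],[0,0,0,0]])

```text
time: 23.0
tool_pos: [487.8, 13.2, 27.0]
tcp_rot: [-1.571, -0.0, -1.556]
contact_force: [0.4, -1.6, 1.0]
grip_width: 27.8
```

Request:
arm_command(deltas=[[0,0.001,0,0],[0,0.001,0,0],[0,0,0,0]])

```text
time: 23.3
tool_pos: [488.0, 13.2, 25.3]
tcp_rot: [-1.57, -0.0, -1.556]
contact_force: [-0.2, -1.2, 4.2]
grip_width: 27.7
```

Request:
arm_command(deltas=[[0,0.001,0,0],[0,0.001,0,0],[0,0,0,0]])

```text
time: 23.6
tool_pos: [489.7, 13.2, 25.2]
tcp_rot: [-1.566, -0.0, -1.556]
contact_force: [-1.7, 0.2, 19.7]
grip_width: 27.5
```

Request:
arm_command(deltas=[[0,-0.001,0,0],[0,0,0,0],[0,0,0,0]])

```text
time: 23.9
tool_pos: [489.2, 13.2, 25.2]
tcp_rot: [-1.567, -0.0, -1.556]
contact_force: [-0.1, -0.1, 10.9]
grip_width: 27.6
```

```bash
python3 - <<'E'
from h import *
from go import go
go(487.5,13.5,26,-1.556)
p=vision.capture("side"); u=proj(p,np.array([510,10,50.])).astype(int)
cv2.imwrite("pics/t6.png",cv2.resize(p["img"][u[1]-60:u[1]+60,u[0]-80:u[0]+80,::-1],None,fx=5,fy=5,interpolation=cv2.INTER_CUBIC))
E
```

```text
t 23.90 tcp [489.2  13.2  25.2] rot [-1.567 -0.    -1.556] F [-0.1 -0.1 10.9] w 27.6 j [-0.13  0.56  1.87  0.    0.71 -0.14]
twist -0.0 (alt 360.0) ; shift before twist [-0.3 -0.8 -1.7] after twist [-0.3 -0.8 -1.7]
```

View pics/t6.png

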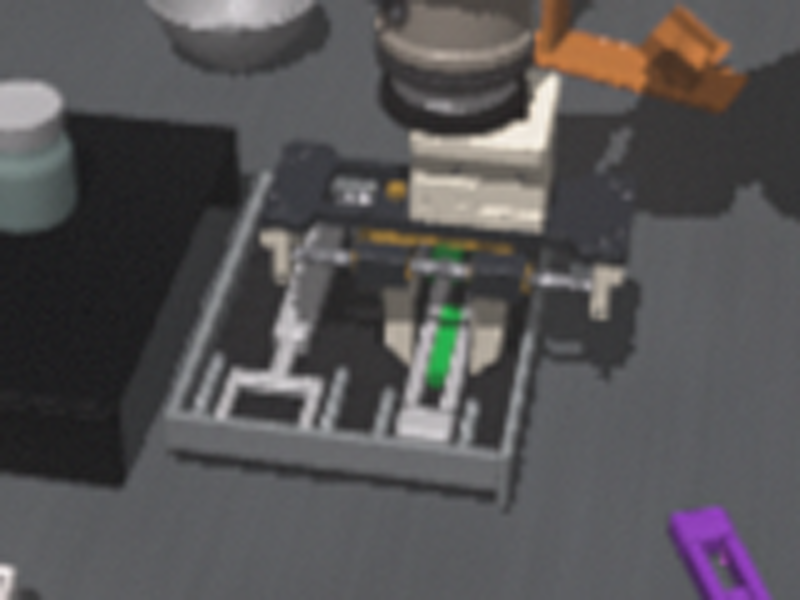

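The tongs lie flat in the near compartment with the hinge end (425,420) between its cheeks. At TCP z 25 the contact is firm, which matches a level tool. Releasing.

Request:
arm_command(deltas=[[0,-0.001,0,0],[0,0,0,0],[0,0,0,0],[0,0,0,0]], claw=147)

```text
time: 24.35
tool_pos: [487.5, 13.2, 24.7]
tcp_rot: [-1.572, 0.0, -1.556]
contact_force: [0.1, -0.6, -0.8]
grip_width: 38.6
```

Request:
arm_command(deltas=[[0,-0.005,0,0],[0,-0.015,0,0],[0,-0.03,0,0],[0,-0.04,0,0],[0,-0.04,0,0]])

```text
time: 24.85
tool_pos: [487.3, 13.2, 156.5]
tcp_rot: [-1.572, 0.0, -1.556]
contact_force: [1.2, -0.2, -1.4]
grip_width: 39.2
```

```bash
python3 go.py 395 -2 150 -1.556;python3 go.py 395 -2 150 0.014
```

```text
t 24.85 tcp [487.3  13.2 156.5] rot [-1.572  0.    -1.556] F [ 1.2 -0.2 -1.4] w 39.2 j [-0.13  0.36  1.74 -0.    1.05 -0.14]
twist -0.0 (alt 360.0) ; shift before twist [ 13.9   6.6 -92.5] after twist [ 13.9   6.5 -92.5]
t 24.85 tcp [487.3  13.2 156.5] rot [-1.572  0.    -1.556] F [ 1.2 -0.2 -1.4] w 39.2 j [-0.13  0.36  1.74 -0.    1.05 -0.14]
twist -90.0 (alt 270.0) ; shift before twist [ 13.9   6.6 -92.5] after twist [-92.5   6.5 -14. ]
```

Request:
arm_command(deltas=[[0.004,0,-0.03,0],[0.005,0,-0.03,0],[0.005,0,-0.032,0],[0,0,0,-8],[0,0,0,-8]], claw=255)

```text
time: 25.35
tool_pos: [395.3, -2.2, 155.7]
tcp_rot: [-1.57, -0.0, -1.272]
contact_force: [1.8, -0.6, 0.4]
grip_width: 3.9
```

Request:
arm_command(deltas=[[0,0,0,-8],[0,0,0,-8],[0,0,0,-8],[0,0,0,-8],[0,0,0,-8]])

```text
time: 25.85
tool_pos: [395.9, -2.1, 155.3]
tcp_rot: [-1.571, -0.0, -0.573]
contact_force: [-0.0, 0.0, 0.1]
grip_width: 0.0
```

Request:
arm_command(deltas=[[0,0,0,-8],[0,0,0,-8],[0,0,0,-8],[0,0,0,-8],[0,0,0,-2]])

```text
time: 26.35
tool_pos: [396.0, -2.1, 155.4]
tcp_rot: [-1.571, -0.0, 0.019]
contact_force: [-0.2, 0.5, -1.0]
grip_width: 0.7
```

```bash
python3 - <<'E'
from fit import *
from go import go
go(400,-2,32,.014)
np.set_printoptions(precision=3,suppress=True)
P={n:vision.capture(n) for n in("top","side")}
for k,x0 in (("fork",(571,-15,1.58)),("tongs",(487,9,-1.56)),("tray",(529,0,.01))):
    M=[]
    for n,p in P.items():
        b=mask(p,k,proj(p,np.array([x0[0],x0[1],20.])),25)
        if b:
            m=b[1].astype(np.uint8)
            if k=="tray": m=cv2.morphologyEx(m,cv2.MORPH_CLOSE,np.ones((9,9)))
            print(k,n,b[0],*fit([(p,m.astype(np.float32))],k,x0,16,0))
p=P["top"]; u=proj(p,np.array([529,0,30.])).astype(int)
cv2.imwrite("pics/t7.png",cv2.resize(p["img"][u[1]-75:u[1]+75,u[0]-100:u[0]+100,::-1],None,fx=4,fy=4,interpolation=cv2.INTER_CUBIC))
E
```

```text
t 26.35 tcp [396.   -2.1 155.4] rot [-1.571 -0.     0.019] F [-0.2  0.5 -1. ] w 0.7 j [-0.2   0.2   1.97 -0.    0.97 -1.79]
twist 0.3 (alt -359.7) ; shift before twist [4.000e+00 1.234e+02 1.000e-01] after twist [4.000e+00 1.234e+02 1.000e-01]
fork top 0.71 [576.485 -15.308   1.564] 0.6583066582679749
fork side 0.57 [574.254 -17.311   1.59 ] 0.8503566384315491
tongs top 0.63 [490.907  10.745  -1.555] 0.7489681243896484
tongs side 0.91 [489.698   5.121  -1.542] 0.8399786353111267
tray top 0.82 [532.736  -2.197   0.013] 0.9393864870071411
tray side 0.74 [530.971  -0.837   0.019] 0.926863431930542
```

View pics/t7.png

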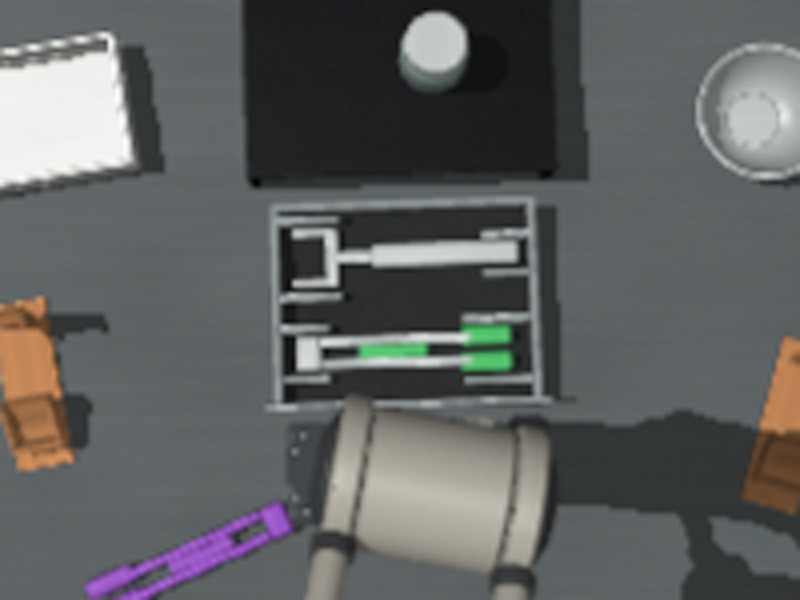

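Both tools lie in their compartments: fork head (310,258) at the +y end, green jaws (490,347) at the −y end. Now descending in front of the panel and pushing.

Request:
arm_command(deltas=[[0,0.04,0,0],[0,0.04,0,0],[0,0.03,0,0],[0,0.013,0,0],[0,0,0,0]])

```text
time: 27.25
tool_pos: [394.8, -2.0, 30.6]
tcp_rot: [-1.57, 0.004, 0.014]
contact_force: [0.3, 0.8, 0.7]
grip_width: 0.3
```

Request:
arm_command(deltas=[[0.01,0,0,0],[0.01,0,0,0],[0.01,0,0,0],[0.01,0,0,0],[0.01,0,0,0]])

```text
time: 27.75
tool_pos: [446.6, -1.4, 32.4]
tcp_rot: [-1.571, 0.0, 0.015]
contact_force: [-3.3, -0.5, 1.1]
grip_width: 0.3
```

Request:
arm_command(deltas=[[0.01,0,0,0],[0.01,0,0,0],[0.01,0,0,0],[0.01,0,0,0],[0.01,0,0,0]])

```text
time: 28.25
tool_pos: [496.8, -0.7, 32.1]
tcp_rot: [-1.571, 0.0, 0.015]
contact_force: [-3.2, -0.9, 1.8]
grip_width: 0.3
```

Request:
arm_command(deltas=[[0.01,0,0,0],[0.01,0,0,0],[0.01,0,0,0],[0.01,0,0,0],[0.01,0,0,0]])

```text
time: 28.75
tool_pos: [546.9, -0.1, 32.1]
tcp_rot: [-1.571, 0.0, 0.015]
contact_force: [-2.9, -2.7, 1.3]
grip_width: 0.2
```

```bash
python3 - <<'E'
from fit import *
from go import go
go(620,-2,32,.014)
np.set_printoptions(precision=3,suppress=True)
p=vision.capture("side")
for k in("tray_front","tray","fork","tongs"):
    for d in vision.find_in(p,k)[:1]: print(k,d["confidence"],toworld(p,d["xyz"]).round(1))
E
```

```text
t 28.75 tcp [ 5.469e+02 -1.000e-01  3.210e+01] rot [-1.571  0.     0.015] F [-2.9 -2.7  1.3] w 0.2 j [-0.14  0.62  1.7  -0.    0.82 -1.73]
twist 0.0 (alt -360.0) ; shift before twist [73.1  0.1 -3. ] after twist [73.1  0.1 -2.9]
tray_front 0.65 [621.7  50.2  15. ]
tray 0.93 [621.8  49.2  12.2]
tongs 0.94 [453.1 467.9  18.9]
```

Request:
arm_command(deltas=[[0.01,0,0,0],[0.01,0,0,0],[0.01,0,0,0],[0.01,0,0,0],[0.01,0,0,0]])

```text
time: 29.5
tool_pos: [596.7, 1.0, 31.8]
tcp_rot: [-1.571, 0.001, 0.015]
contact_force: [-2.3, 1.4, -0.6]
grip_width: 0.7
```

Request:
arm_command(deltas=[[0.003,0,0,0],[0.003,0,0,0],[0.003,0,0,0],[0.003,0,0,0]])

```text
time: 29.9
tool_pos: [608.0, 0.9, 32.1]
tcp_rot: [-1.571, 0.0, 0.015]
contact_force: [-2.9, -0.2, 1.0]
grip_width: 0.1
```

Request:
arm_command(deltas=[[0.003,0,0,0],[0.003,0,0,0],[0.002,0,0,0]])

```text
time: 30.2
tool_pos: [616.3, 1.0, 32.1]
tcp_rot: [-1.571, -0.0, 0.015]
contact_force: [-2.8, 0.0, 0.2]
grip_width: 0.6
```

Request:
arm_command(deltas=[[0.002,0,0,0],[0.002,0,0,0],[0.002,0,0,0]])

```text
time: 30.5
tool_pos: [622.2, 1.1, 32.1]
tcp_rot: [-1.571, 0.0, 0.015]
contact_force: [-2.5, -1.1, 0.9]
grip_width: 0.7
```

Request:
arm_command(deltas=[[0.002,0,0,0],[0.002,0,0,0]])

```text
time: 30.7
tool_pos: [623.6, 1.2, 32.0]
tcp_rot: [-1.571, 0.006, 0.015]
contact_force: [-16.6, -2.2, 11.5]
grip_width: 0.2
```

Request:
arm_command(deltas=[[0,0,0,0],[-0.01,0,0,0],[-0.03,0,0,0],[-0.04,0,0,0],[-0.04,0,0,0]])

```text
time: 31.2
tool_pos: [505.9, -0.5, 32.3]
tcp_rot: [-1.571, -0.003, 0.015]
contact_force: [-0.5, -1.4, 0.3]
grip_width: 0.4
```

Request:
arm_command(deltas=[[-0.04,-0.04,0,0],[-0.04,-0.04,0,0],[0,-0.04,0,0],[0,0,0,0]])

```text
time: 31.6
tool_pos: [438.5, -2.0, 147.8]
tcp_rot: [-1.573, -0.012, 0.015]
contact_force: [0.9, -0.5, -0.6]
grip_width: 0.3
```

```bash
python3 - <<'E'
from h import *
o=bot.get_obs(); print(o["time"],o["tool_pos"],o["contact_force"])
for n in("top","side"):
    p=vision.capture(n)
    for k in("salt_cellar","foil_pan","bowl"):
        for d in vision.find_in(p,k)[:1]: print(n,k,round(d["confidence"],2),toworld(p,d["xyz"]).round(1))
    u=proj(p,np.array([660,0,40.])).astype(int)
    c=p["img"][max(u[1]-75,0):u[1]+75,u[0]-90:u[0]+90,::-1]
    cv2.imwrite(f"pics/z{n}.png",cv2.resize(c,None,fx=4,fy=4,interpolation=cv2.INTER_CUBIC))
E
```

```text
31.6 [438.48801247  -2.04534121 147.81254927] [ 0.91965452 -0.52554882 -0.60985055]
top salt_cellar 0.62 [735.4 -24.5 125.5]
top foil_pan 0.67 [706.1 341.8   2.6]
top bowl 0.67 [ 700.1 -326.9   19.9]
side salt_cellar 0.78 [733.7  -9.2  96.1]
side foil_pan 0.88 [709.8 334.8   4.4]
side bowl 0.61 [ 693.9 -346.1   37. ]
```

View pics/zside.png

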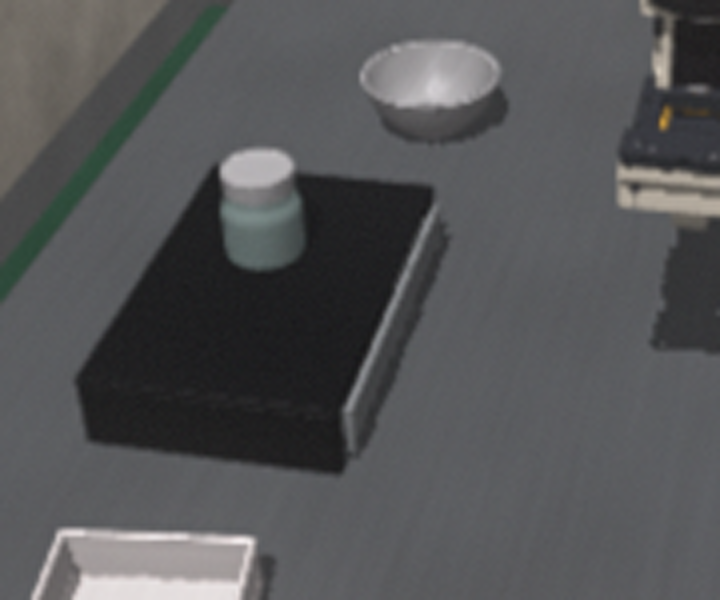

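The panel, (440,200) to (348,440), sits flush with the holder's front. Salt, pan and bowl have not moved and the gripper is clear.

```bash
python3 -c "
from plant import job; print(job.close_job())"
```

```text
the job is handed in; nothing more can be done
None
```

I put both tools away, pushed the tray home and handed the job in. The clock stood at 31.6 s when the arm came clear, against the 72 s limit. `close_job` gives no verdict.

- **Fork and tongs:** I gripped each on its rest and set it down handle end first in its own compartment. A light press (about 2–3 N) pivoted it level in the fingers. Each then met a firm stop on the floor (17 N and 20 N peak) while still held, before I let go.
- **Tray:** it slid about 195 mm at roughly 3 N until it met a firm stop at 17 N. Afterwards the side picture showed the front panel flush with the holder.

**Last checks:**
- **Tools in place:** a top picture just before the push showed both tools between their cheeks with the heads at the correct ends. I could not see them again once the tray was inside.
- **Salt cellar, foil pan and bowl:** all three were found within about 7 mm of their first positions, which is roughly the networks' accuracy.
- **Disagreement:** in that same last check before the push, the tray and tools fitted 2–5 mm further in +x than the arm-based positions. The top and side fits also differed by up to 6 mm. I put this down to calibration and mask error, because the tools sat centred between the cheeks.

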